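# Tip a slotted shim into the lane and lock the fence on it

### The job

Only by pushing, without lifting or carrying anything, push the slotted shim that stands on end over, away from the robot, so that it lies flat along the lane of the sorting nest. Then push the sliding fence across until the shim is snug between fence and fixed rail, and finally flip the cam lever on the fence all the way over, away from the robot, to its locked position. Leave the other things on the table where they are.

Things in the scene. Friction and masses are not known exactly. Their poses are not given: they have to be found in the camera images.
- nest: Sorting nest fixed to the table. Aluminium plate, x +-140 mm, y -195 to 95 mm, top at z = 12 mm; dark steel fixed rail on its +y side, x +-130 mm, 20 mm wide, top at z = 42 mm, inner face at y = 50 mm. The lane runs along x between rail and fence. Origin: on the table, in the lane; x along the lane away from the robot, y towards the rail, z up. Turned up to 0.3 rad.
- fence (a joint): Sliding steel fence: position v (m) along the nest's +y, growing towards the rail; its inner face lies at nest y = -0.080 + v. Starts at 0 to 0.025, stop at 0.11; with the 40 mm wide shim snug between fence and rail v = 0.090. Stays where it is left; moving it takes 3 to 4 N. Guided along y only, so it may be pushed anywhere along its length.
- fence_face (a point): Middle of the fence's inner face, 28 mm above the table; moves with the fence. The bar reaches 120 mm each way along nest x, is 14 mm thick (outer face towards -y), its top 43 mm above the table. Outside, from 45 mm nearer the robot to 5 mm beyond this point, a 16 mm high carriage with the cam lever sticks out 70 mm towards -y; farther along, the outer face is free to push on.
- cam_lever (a joint): Cam lever on the fence carriage: angle (rad) about the nest's +y. At 0 the arm leans 0.6 rad from upright towards the robot (nest -x), at 0.6 it is upright, at the stop, 2.0, it lies away from the robot (+x), 1.4 rad past upright, nearly flat: locked. Starts at 0 to 0.3. Stays where it is left; turning takes 0.15 N m (2 to 3 N near the tip).
- cam_pivot (a point): The lever's pivot, 43 mm above the table, 50 mm towards nest -y from the fence's inner face, 20 mm on the robot's side of fence_face. Two cheeks each side reach 55 mm above the table.
- cam_tip (a point): Tip of the lever, 84 mm from the pivot. The outer 36 mm of the arm is a black grip 22 mm wide (along nest y) and 10 mm thick; inside that the arm is 12 mm wide, 8 mm thick.
- shim: Slotted tan fibreglass shim, 20 mm thick (its x), 40 mm wide (y), 100 mm long (z), about 130 g, standing on its closed end on the plate in the lane; a 14 mm wide, 45 mm deep slot is open at the top. Origin: centre of the underside as it stands. Its x points away from the robot, within 0.12 rad of the lane's x; tipped over its x points down and its z along the lane.
- shim_mid (a point): Middle of the shim, 50 mm along its z from the origin; 62 mm above the table while standing, 22 mm when lying flat.
- shim_stack: Strapped stack of five thin slotted shims lying flat, 90 x 45 x 20 mm; bystander. Origin: underside.
- dowel: Steel tapered dowel standing on its wide end, 22 mm across at the foot, 75 mm high; bystander. Origin: underside.
- nut: Brass knurled nut, 36 mm across, 20 mm high, lying flat; bystander. Origin: underside.
- caliper_case: Closed blue plastic caliper case, 235 x 90 x 27 mm, lying flat; bystander. Origin: underside centre, x along its length.
There are look-alikes about, which are no part of the job. What is shaped like the shim but orange or turquoise is not meant.

How it is judged:
On the way, in this order (a step that is already met when the one before it is completed fails the run):
1. the shim lies flat along the lane, tipped away from the robot (angle between shim's own x axis and vertical above 3.02 rad and angle between the z axis of shim and the x axis of nest, either way round below 0.35 rad and height (world z) of shim_mid below 0.028 m), for 0.2 s.
2. the fence has pushed the shim snug against the rail (angle between shim's own x axis and vertical above 3.02 rad and height (world z) of shim_mid below 0.026 m and angle between the z axis of shim and the x axis of nest, either way round below 0.08 rad and y of shim_mid in the frame of nest between 0.025 and 0.034 m and x of shim_mid in the frame of nest between -0.07 and 0.08 m and value of joint fence between 0.087 and 0.093 m), for 0.1 s.
3. the cam lever is flipped over to its locked position (value of joint cam_lever above 1.85 rad), for 0.1 s.
At the end, for the whole second after the job is handed in: The shim lies flat (0.12 rad), tipped away, along the lane (0.08 rad) and wholly within it (nest x of its middle -70 to 80 mm), against the rail (middle at nest y 25 to 34 mm), at rest; the fence is within 3 mm of snug (0.087 to 0.093); the lever is over (above 1.85) (all of step 2 and linear speed of shim below 0.01 m/s and value of joint cam_lever above 1.85 rad); the robot touches nothing.
It fails at once if the shim is lifted (height (world z) of shim_mid above 0.075 m or height (world z) of shim above 0.045 m).
It fails at once if the shim stack, dowel, nut or caliper case is disturbed (moved over 20 mm) (distance of any of shim_stack, dowel, nut, caliper_case from where it was at the start of the episode above 0.02 m).
It fails at once if the lever is flipped before the fence is snug (value of joint cam_lever above 1 rad and value of joint fence below 0.08 m).
It also fails if it takes over 51 s, if anything falls off the work surface, if the arm or the gripper's body presses on something with over 40 N, if the wrist force passes 120 N, or if a joint passes its speed limit or range.

### The arm

A 6-joint arm with a two-finger parallel gripper is mounted at the origin on the work surface. World frame = base frame: x ahead of the robot, y to its left, z up, the work surface at z = 0. Lengths are in m, angles in rad, forces in N, time in s.
With the tool pointing down it reaches from about 0.425 to 0.95 m from the base axis. Payload 3.5 kg.
Tool frame: the origin (TCP) lies on the mounting face of the last link; the fingertips stand 173 mm ahead of it and the grasp point (between the pads) lies 155 mm ahead of it; z points along the fingers, y is the line along which they close (so a half turn about z gives the same grasp; the last joint's range is limited). The gripper opens to 85 mm and grips with 20 to 120 N. Pads are 22 mm wide; open, the fingers measure 114 mm over their backs; the gripper's body (76 mm by 85 mm) begins 54 mm behind the grasp point. The pads swing forward as they close: fully open they stand 13 mm farther back than shut.
Start: joints at [0.986, 0.286, 1.577, -0, 1.279, -0.15], TCP at [0.284, 0.612, 0.405] pointing down, gripper open.
Joint ranges: [-2.77, 2.77], [-0.9, 2.22], [0.21, 2.48], [-1.53, 4.67], [0.24, 2.81], [-2.84, 2.84]. Speed limits (rad/s): [2.79, 2.79, 3.14, 3.14, 3.14, 3.14].

### API

Orientations are given as [roll, pitch, yaw] about the fixed x, y, z axes, in that order (R = Rz(yaw) Ry(pitch) Rx(roll)).
In Python, from plant import robot gives the robot as it stands.
- The arm moves only by the tool move_arm, never from a script. Its argument "rows" is a list that holds one entry, the list of rows, each a list of 7 numbers: the shift along the tool's x, y, z in mm, then the turn, a rotation vector about the tool's x, y, z in degrees, then the closure, from -1 (fully open) to 1 (shut). In form: [[[tx, ty, tz, wx, wy, wz, jaw], ...]]. A call has 1 to 8 rows; each row is the pose to reach, as a shift and turn from the pose commanded when the call began, along the tool's axes at that moment; what a row does not reach only later rows make up. A row lasts 1/12 s, in which the tool goes at most 41.7 mm and 7.16 degrees, less where a joint would pass 70% of its speed; a pose out of reach is approached as far as the arm can. A call with a gripper value outside its range is refused whole. The fingers move at their own pace and stop on an object; "grip_force" is the grip in N (left out, the last holds). Time passes only in rows, so rows that repeat a pose let the fingers close. It gives the time, the measured TCP pose, the force, the opening and the grip force at its end, in the units of the state.
- robot.get_state(): the state, without advancing time (a new reading comes with each control period).
- robot.capture(name): name is "scene" or "top"; returns a dict with "image" (400x640x3 uint8, red, green, blue), "mtx" (3x3 intrinsics, pixels), "dist" ([k1, k2, p1, p2, k3] as OpenCV has them; the pictures are not rectified), "rvec" (rotation vector, rad) and "tvec" (3), from world to camera coordinates, as OpenCV has them. Camera axes: x right, y down, z forward; pixel columns grow to the right and rows downward; lengths in m; the calibration is good to about 2 mm. A picture is of the moment at which its call begins. There is no depth.
- robot.finish_job(): hands the job in; it is judged then, once.
The state is a dict: "time": time; "joints": joint angles; "dq": joint speeds; "joint_torque": joint torques, N m; "position": TCP position; "eef_rot": TCP orientation; "ft_force": force on the tool from outside, world axes, zero at the start; "wrist_torque": the same for the moment, N m; "gripper_width": opening from 0.0 (shut) to 1.0 (fully open); "gripper_force": force on a finger pad.
Only numpy, scipy, OpenCV 4.12 (cv2) and the standard library are available. Lean on these libraries where they do the work, as an engineer would, in place of code of your own. Each camera call takes 0.05 s, during which the arm holds its last target. There are 200 camera calls.

## Working session

There is one attempt and no reset: what is moved stays moved. The work goes in short steps, Python scripts to look and compute and a tool call to move; the robot and the scene stay as the last step left them, time stands still between calls to the robot, and variables do not carry over. Pictures are saved under pics/ and viewed, at most 10 in all, crops included, and the job is handed in when it is done.

Besides the shell and the picture viewer there is one more tool, called as name([rows], argument=value, ...), one row to a line, values as JSON. move_arm: Moves the arm, as the interface text tells. Its arguments: {"type":"object","properties":{"rows":{"type":"array","items":{"type":"array","items":{"type":"array","items":{"type":"number"}}}},"grip_force":{"type":"number"}},"required":["rows"]}

```bash
ls; mkdir -p pics; python3 - <<'E'
from plant import robot
import cv2,numpy as np
for n in("scene","top"):
    c=robot.capture(n); cv2.imwrite(f"pics/{n}0.png",c["image"][:,:,::-1]); print(n,c["mtx"].tolist(),c["dist"],c["rvec"],c["tvec"])
    R=cv2.Rodrigues(np.array(c["rvec"]))[0]; print(-R.T@np.array(c["tvec"]).ravel())
print(robot.get_state())
E
```

```text
pics
scene [[505.374231556821, 0.0, 325.4940526337582], [0.0, 505.374231556821, 193.3722722450557], [0.0, 0.0, 1.0]] [0.0377341 0.        0.        0.        0.       ] [ 2.06903975  0.69854694 -0.38030327] [-0.4249705  -0.08977509  1.54649357]
[ 1.15324447 -0.80011359  0.78111925]
top [[451.0517951883764, 0.0, 318.8248254883231], [0.0, 451.0517951883764, 200.23008793422386], [0.0, 0.0, 1.0]] [0.02567973 0.         0.         0.         0.        ] [ 2.16242698 -2.20197828  0.07700773] [0.03256508 0.52554859 1.39375057]
[0.42189379 0.01945737 1.42878602]
{'time': 0.1, 'joints': array([ 9.86033028e-01,  2.87114137e-01,  1.57805635e+00, -3.04266822e-06,
        1.27857897e+00, -1.50004439e-01]), 'dq': array([ 0.00093749, -0.0004375 , -0.0044346 ,  0.00054979, -0.00079066,
       -0.00018472]), 'joint_torque': array([ 1.24463491e-03, -4.07295728e+01, -2.93699723e+01, -9.76084152e-05,
        3.45745582e-03,  1.03703201e-06]), 'position': array([0.28415234, 0.61202339, 0.40344643]), 'eef_rot': array([-3.13945964e+00, -3.19438415e-04,  2.70683433e+00]), 'ft_force': array([0.56852251, 0.93610836, 0.6771801 ]), 'wrist_torque': array([-0.03047506,  0.03302438, -0.07623913]), 'gripper_force': 0.0, 'gripper_width': 1.0017729473579182}
```

View pics/scene0.png

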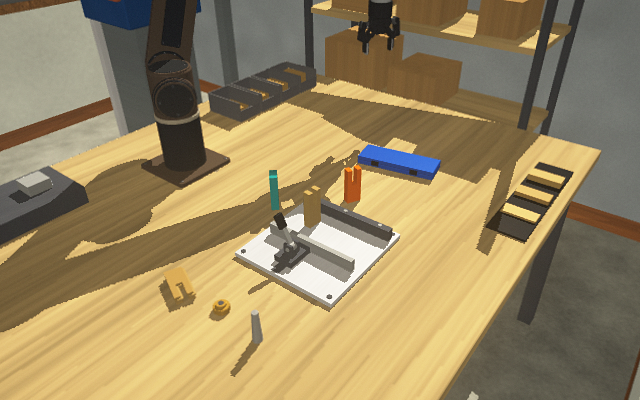

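View pics/top0.png

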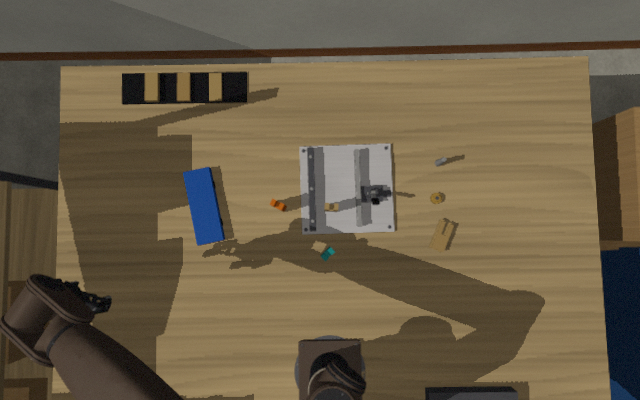

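Candidates for the shim in the scene view: tan one standing in the lane (312,205), turquoise (274,190), orange (352,184), stack (180,285) and tan blanks in the tray (540,190). I choose the tan one at (312,205), which is top (331,207). I'll check it in a crop.

```bash
cat > h.py <<'E'
from plant import robot
import cv2,numpy as np
def ray(c,uv):
    p=cv2.undistortPoints(np.array(uv,float).reshape(-1,1,2),c["mtx"],c["dist"]).reshape(-1,2)
    R=cv2.Rodrigues(np.array(c["rvec"]))[0]; C=-R.T@np.array(c["tvec"]).ravel()
    return C,np.c_[p,np.ones(len(p))]@R
def onz(c,uv,z):
    C,d=ray(c,uv); return C+d*((z-C[2])/d[:,2])[:,None]
def proj(c,P): return cv2.projectPoints(np.array(P,float).reshape(-1,3),c["rvec"],c["tvec"],c["mtx"],c["dist"])[0].reshape(-1,2)
def tri(ca,ua,cb,ub):
    (A,a),(B,b)=ray(ca,ua),ray(cb,ub); a=a[0];b=b[0]
    s=np.linalg.lstsq(np.c_[a,-b],B-A,rcond=None)[0]; P,Q=A+s[0]*a,B+s[1]*b
    return (P+Q)/2,np.linalg.norm(P-Q)
E
python3 - <<'E'
import cv2,numpy as np
t=cv2.imread("pics/top0.png")[135:245,265:415];s=cv2.imread("pics/scene0.png")[165:310,230:405]
t=cv2.resize(t,None,fx=5,fy=5,interpolation=cv2.INTER_CUBIC);s=cv2.resize(s,None,fx=4,fy=4,interpolation=cv2.INTER_CUBIC)
cv2.imwrite("pics/t1.png",t);cv2.imwrite("pics/s1.png",s)
E
```

```text
(no output)
```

View pics/t1.png

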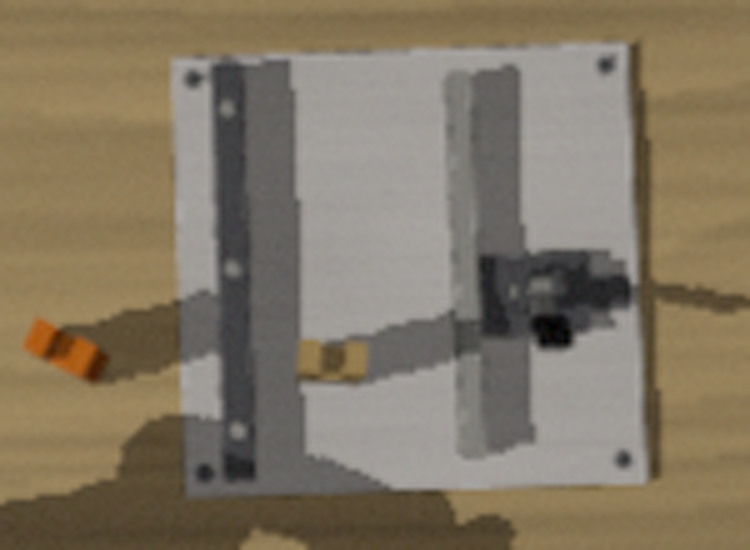

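View pics/s1.png

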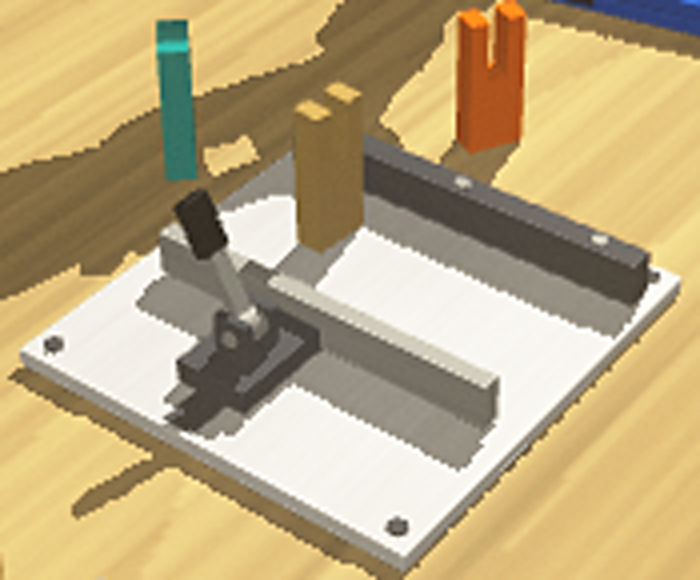

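The crop shows the tan slotted shim standing in the lane, with its top at top-crop (333,361). Plate corners are at (172,58), (630,43), (650,483) and (187,497), the fence bar is at u≈445-485, and the cam grip is at (551,333).

```bash
python3 - <<'E'
from h import *
c=robot.capture("top");s=robot.capture("scene")
T=lambda p:(np.array(p,float)+.5)/5-.5+[265,135]
S=lambda p:(np.array(p,float)+.5)/4-.5+[230,165]
# plate corners: far-left(+x,+y), far-right, near-right, near-left
P=onz(c,T([(172,58),(630,43),(650,483),(187,497)]),.012)[:,:2]
L=np.array([[.14,.095],[.14,-.195],[-.14,-.195],[-.14,.095]])
a,b=P-P.mean(0),L-L.mean(0)
th=np.arctan2((b[:,0]*a[:,1]-b[:,1]*a[:,0]).sum(),(a*b).sum())
R=np.array([[np.cos(th),-np.sin(th)],[np.sin(th),np.cos(th)]]); o=P.mean(0)-R@L.mean(0)
print("th",th,"o",o,"resid mm",1e3*(a-b@R.T))
P2=onz(s,S([(404,570),(20,355),(680,282)]),.012)[:,:2]; print("scene corners nest",(P2-o)@R)
np.savez("nest.npz",R=R,o=o,th=th)
q=onz(c,T([(299,340),(368,342),(368,381),(298,380)]),.112); n=(q[:,:2]-o)@R
print("shim top nest",n, n.mean(0),"world",q.mean(0))
# shim bottom in scene: crop front corner (318,251)
print("shim base corner (319,251),(297,240) nest",(onz(s,S([(319,251),(297,240),(363,222)]),.012)[:,:2]-o)@R)
print("fence inner edge nest",(onz(c,T([(445,72),(458,458)]),.043)[:,:2]-o)@R,"scene",(onz(s,S([(499,378),(160,232)]),.043)[:,:2]-o)@R)
p,e=tri(c,T([(551,333)]),s,S([(200,222)])); print("grip mid",p,e,(p[:2]-o)@R)
E
```

```text
th 0.015107184980970143 o [ 0.56184346 -0.01492328] resid mm [[-0.54810549  0.7512946 ]
 [-0.85693799 -0.1989816 ]
 [ 0.31000614 -0.25320274]
 [ 1.09503734 -0.29911026]]
scene corners nest [[ 0.14759121 -0.20104638]
 [-0.1319016  -0.1971837 ]
 [ 0.14381542  0.08931706]]
shim top nest [[-0.04955075  0.022289  ]
 [-0.05206882 -0.01801665]
 [-0.07489409 -0.01718809]
 [-0.07294973  0.0236698 ]] [-0.06236585  0.00268851] world [ 0.49944411 -0.01317721  0.112     ]
shim base corner (319,251),(297,240) nest [[-0.05261001 -0.01643645]
 [-0.07073605 -0.01570031]
 [-0.04868028  0.02383138]]
fence inner edge nest [[ 0.11882394 -0.074709  ]
 [-0.12057344 -0.07342339]] scene [[ 0.12340036 -0.07922693]
 [-0.1165194  -0.08984537]]
grip mid [ 0.51437428 -0.14175977  0.10193396] 0.0008109591025160742 [-0.04937983 -0.12610492]
```

```bash
cat >> h.py <<'E'
from scipy.spatial.transform import Rotation as Ro
N=np.load("nest.npz") if __import__("os").path.exists("nest.npz") else None
def go(targets):
    """targets: (nest x, nest y, fingertip z, rpy or None) -> tool shift mm, turn deg from now"""
    st=robot.get_state(); p=st["position"]; R0=Ro.from_euler("xyz",st["eef_rot"])
    tip=p+R0.apply([0,0,.173]); print("t",round(st["time"],2),"tip nest",((tip[:2]-N["o"])@N["R"]).round(4),"z",tip[2].round(4),"rpy",st["eef_rot"].round(3),"F",st["ft_force"].round(1),"w",round(st["gripper_width"],2))
    for x,y,z,rpy in targets:
        Rt=Ro.from_euler("xyz",rpy) if rpy is not None else R0
        w=N["o"]+N["R"]@[x,y]; tcp=np.array([*w,z])-Rt.apply([0,0,.173])
        print((R0.inv().apply(tcp-p)*1e3).round(1),np.degrees((R0.inv()*Rt).as_rotvec()).round(2))
E
python3 - <<'E'
from h import *
d=[np.pi,0,np.pi+float(N["th"])]
go([(-.09,.26,.235,d),(-.107,.003,.235,d),(-.107,.003,.088,d)])
E
```

```text
t 0.2 tip nest [-0.2683  0.6309] z 0.2308 rpy [-3.14  -0.     2.707] F [ 0.1 -0.   0.2] w 1.0
[-321.8 -256.7   -3.9] [ -0.08  -0.03 -25.78]
[-418.2 -495.6   -3.5] [ -0.08  -0.03 -25.78]
[-418.3 -495.3  143.5] [ -0.08  -0.03 -25.78]
```

move_arm([
  [[-322,-257,-4,0,0,-25.8,1],[-322,-257,-4,0,0,-25.8,1],[-322,-257,-4,0,0,-25.8,1],[-322,-257,-4,0,0,-25.8,1],[-322,-257,-4,0,0,-25.8,1],[-322,-257,-4,0,0,-25.8,1],[-322,-257,-4,0,0,-25.8,1],[-322,-257,-4,0,0,-25.8,1]],
])

```text
time: 0.87
position: [0.4326, 0.3134, 0.4079]
eef_rot: [3.142, 0.0, -3.126]
ft_force: [-0.1, 0.5, -0.7]
gripper_width: 0.001
gripper_force: 0.0
```

```bash
python3 - <<'E'
from h import *
d=[np.pi,0,np.pi+float(N["th"])]
go([(-.107,.003,.235,d)])
E
```

```text
t 0.87 tip nest [-0.1243  0.3303] z 0.2349 rpy [ 3.142  0.    -3.126] F [-0.1  0.5 -0.7] w 0.0
[-1.710e+01 -3.273e+02 -1.000e-01] [0.   0.01 0.05]
```

move_arm([
  [[-17,-327,0,0,0,0,1],[-17,-327,0,0,0,0,1],[-17,-327,0,0,0,0,1],[-17,-327,0,0,0,0,1],[-17,-327,0,0,0,0,1],[-17,-327,0,0,0,0,1],[-17,-327,0,0,0,0,1],[-17,-327,0,0,0,0,1]],
])

```text
time: 1.53
position: [0.4538, -0.0137, 0.4081]
eef_rot: [-3.141, 0.001, -3.127]
ft_force: [0.2, -0.6, -0.3]
gripper_width: 0.0
gripper_force: 0.0
```

```bash
python3 - <<'E'
from h import *
d=[np.pi,0,np.pi+float(N["th"])]
go([(-.107,.003,.235,d),(-.107,.003,.088,d)])
E
```

```text
t 1.53 tip nest [-0.1079  0.0028] z 0.2351 rpy [-3.141e+00  1.000e-03 -3.127e+00] F [ 0.2 -0.6 -0.3] w 0.0
[-1.   0.1  0.1] [-0.03  0.04 -0.02]
[ -0.9   0.2 147.1] [-0.03  0.04 -0.02]
```

move_arm([
  [[-1,0,40,0,0,0,1],[-1,0,80,0,0,0,1],[-1,0,115,0,0,0,1],[-1,0,147,0,0,0,1],[-1,0,147,0,0,0,1],[-1,0,147,0,0,0,1]],
])

```text
time: 2.03
position: [0.4547, -0.0113, 0.2596]
eef_rot: [3.14, -0.005, -3.126]
ft_force: [-0.0, -0.9, -0.0]
gripper_width: -0.001
gripper_force: 0.0
```

```bash
python3 - <<'E'
from h import *
go([])
t=robot.capture("top");s=robot.capture("scene")
a=cv2.resize(t["image"][150:235,285:365,::-1],None,fx=5,fy=5);b=cv2.resize(s["image"][100:270,220:300+60,::-1],(350,425))
cv2.imwrite("pics/p2.png",np.hstack([a,b]))
E
```

```text
t 2.03 tip nest [-0.1079  0.0055] z 0.0866 rpy [ 3.14  -0.005 -3.126] F [-0.  -0.9 -0. ] w -0.0
```

View pics/p2.png

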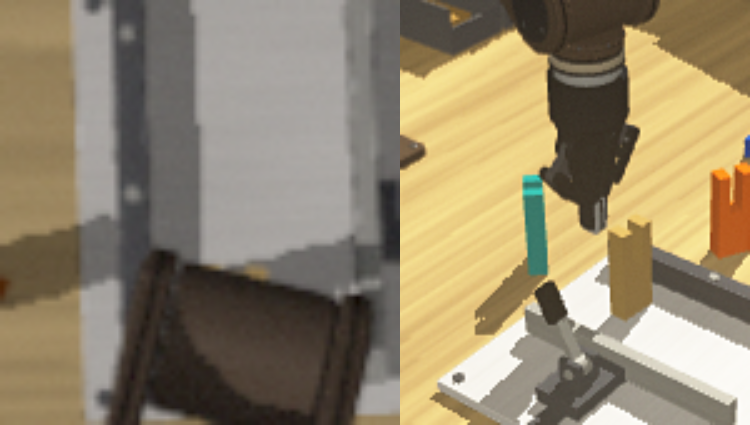

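The shut fingers hang just behind the shim near its top, right crop (593,225) against the shim top at (630,225). Next is a slow push away from the robot.

move_arm([
  [[-10,0,0,0,0,0,1],[-18,0,0,0,0,0,1],[-22,0,0,0,0,0,1],[-26,0,0,0,0,0,1],[-30,0,0,0,0,0,1],[-33,0,0,0,0,0,1],[-36,0,0,0,0,0,1],[-39,0,0,0,0,0,1]],
])

```text
time: 2.8
position: [0.4946, -0.0107, 0.2608]
eef_rot: [3.142, -0.0, -3.126]
ft_force: [-0.3, -0.1, 0.6]
gripper_width: 0.001
gripper_force: 0.0
```

move_arm([
  [[-3,0,0,0,0,0,1],[-5,0,0,0,0,0,1],[-8,0,0,0,0,0,1],[-10,0,0,0,0,0,1],[-10,0,0,0,0,0,1],[-10,0,0,0,0,0,1]],
])

```text
time: 3.3
position: [0.5044, -0.0106, 0.2609]
eef_rot: [3.142, -0.0, -3.126]
ft_force: [0.5, 0.2, -0.2]
gripper_width: -0.002
gripper_force: 0.0
```

```bash
python3 - <<'E'
from h import *
go([])
s=robot.capture("scene")
cv2.imwrite("pics/p3.png",cv2.resize(s["image"][140:300,220:400,::-1],None,fx=3,fy=3))
E
```

```text
t 3.3 tip nest [-0.0574  0.0052] z 0.0879 rpy [ 3.142 -0.    -3.126] F [ 0.5  0.2 -0.2] w -0.0
```

View pics/p3.png

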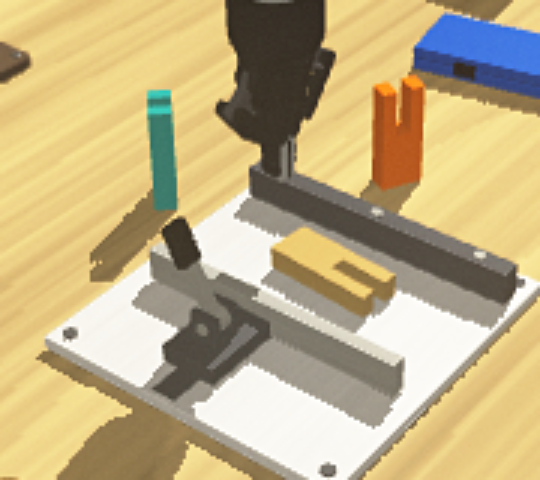

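The shim lies flat with its slot pointing away, centred near crop (333,270). Next is over the fence to its free outer face.

```bash
python3 - <<'E'
from h import *
s=robot.capture("scene")
u=(np.array([(303,228),(272,249),(397,280),(373,298)])+.5)/3-.5+[220,140]
print("shim corners nest",(onz(s,u,.032)[:,:2]-N["o"])@N["R"])
d=[np.pi,0,np.pi+float(N["th"])]
go([(-.057,.005,.16,d),(.075,-.135,.16,d),(.075,-.135,.024,d)])
E
```

```text
shim corners nest [[-0.04300629  0.01788248]
 [-0.04597592 -0.02034889]
 [ 0.05958212  0.00624748]
 [ 0.05717857 -0.02373295]]
t 3.4 tip nest [-0.0576  0.0052] z 0.0879 rpy [ 3.142 -0.    -3.126] F [ 0.1 -0.  -0.2] w 0.0
[ -0.5  -0.2 -72.1] [ 0.   -0.01  0.02]
[-132.4 -140.2  -72.2] [ 0.   -0.01  0.02]
[-132.5 -140.2   63.8] [ 0.   -0.01  0.02]
```

move_arm([
  [[0,0,-36,0,0,0,1],[0,0,-72,0,0,0,1],[-27,-28,-72,0,0,0,1],[-54,-56,-72,0,0,0,1],[-81,-84,-72,0,0,0,1],[-108,-112,-72,0,0,0,1],[-132,-140,-72,0,0,0,1],[-132,-140,-72,0,0,0,1]],
])

```text
time: 4.07
position: [0.6411, -0.1533, 0.3325]
eef_rot: [-3.139, 0.002, -3.13]
ft_force: [-1.0, 0.6, -1.1]
gripper_width: -0.001
gripper_force: 0.0
```

move_arm([
  [[0,0,40,0,0,0,1],[0,0,80,0,0,0,1],[0,0,115,0,0,0,1],[0,0,134,0,0,0,1],[0,0,134,0,0,0,1],[0,0,134,0,0,0,1]],
])

```text
time: 4.57
position: [0.6379, -0.1481, 0.1977]
eef_rot: [3.14, -0.003, -3.126]
ft_force: [-0.0, -0.4, 0.3]
gripper_width: 0.001
gripper_force: 0.0
```

```bash
python3 - <<'E'
from h import *
d=[np.pi,0,np.pi+float(N["th"])]
go([(.075,-.135,.024,d),(.075,-.02,.024,d)])
s=robot.capture("scene")
cv2.imwrite("pics/p4.png",cv2.resize(s["image"][140:300,220:400,::-1],None,fx=3,fy=3))
E
```

```text
t 4.57 tip nest [ 0.0735 -0.1341] z 0.0247 rpy [ 3.140e+00 -3.000e-03 -3.126e+00] F [-0.  -0.4  0.3] w 0.0
[-1.  -0.6  0.7] [ 0.07 -0.17  0.03]
[ -1.1 114.4   0.8] [ 0.07 -0.17  0.03]
```

View pics/p4.png

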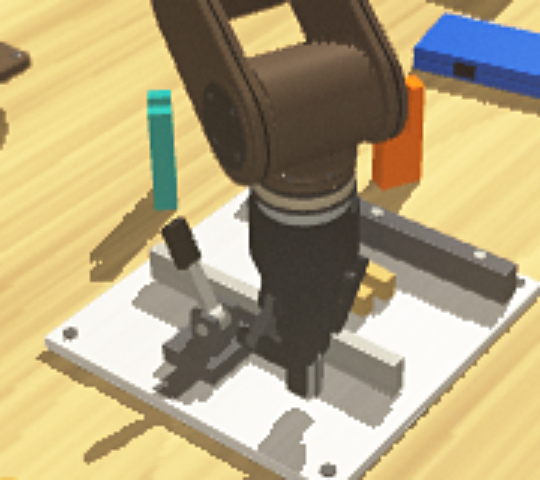

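The finger tip, crop (303,385), stands free outside the fence and clear of the carriage. I push towards the rail and watch the force.

move_arm([
  [[0,10,0,0,0,0,1],[0,18,0,0,0,0,1],[0,24,0,0,0,0,1],[0,30,0,0,0,0,1],[0,36,0,0,0,0,1],[0,42,0,0,0,0,1],[0,48,0,0,0,0,1],[0,54,0,0,0,0,1]],
])

```text
time: 5.28
position: [0.6381, -0.0945, 0.1999]
eef_rot: [-3.14, 0.002, -3.126]
ft_force: [0.5, -4.1, 3.1]
gripper_width: -0.002
gripper_force: 1.8
```

move_arm([
  [[0,6,0,0,0,0,1],[0,12,0,0,0,0,1],[0,18,0,0,0,0,1],[0,24,0,0,0,0,1],[0,30,0,0,0,0,1],[0,36,0,0,0,0,1],[0,40,0,0,0,0,1],[0,43,0,0,0,0,1]],
])

```text
time: 5.95
position: [0.6371, -0.051, 0.199]
eef_rot: [-3.141, 0.001, -3.126]
ft_force: [1.5, -4.4, 3.0]
gripper_width: -0.0
gripper_force: 2.0
```

```bash
python3 - <<'E'
from h import *
go([(.075,-.0265,.024,None),(.075,-.018,.024,None)])
E
```

```text
t 5.95 tip nest [ 0.0748 -0.0372] z 0.026 rpy [-3.141e+00  1.000e-03 -3.126e+00] F [ 1.5 -4.4  3. ] w -0.0
[-0.2 10.7  2. ] [0. 0. 0.]
[-0.2 19.2  2. ] [0. 0. 0.]
```

move_arm([
  [[0,3,0,0,0,0,1],[0,6,0,0,0,0,1],[0,9,0,0,0,0,1],[0,11,0,0,0,0,1],[0,12,0,0,0,0,1],[0,12,0,0,0,0,1]],
])

```text
time: 6.45
position: [0.6366, -0.0393, 0.1987]
eef_rot: [3.141, -0.001, -3.126]
ft_force: [0.6, -2.8, 1.6]
gripper_width: -0.002
gripper_force: 1.3
```

move_arm([
  [[0,1,0,0,0,0,1],[0,2,0,0,0,0,1],[0,2,0,0,0,0,1]],
])

```text
time: 6.7
position: [0.6365, -0.0375, 0.1986]
eef_rot: [3.141, -0.001, -3.126]
ft_force: [1.8, -2.4, 1.1]
gripper_width: 0.0
gripper_force: 1.5
```

move_arm([
  [[0,1,0,0,0,0,1],[0,2,0,0,0,0,1],[0,2,0,0,0,0,1]],
])

```text
time: 6.95
position: [0.6365, -0.0354, 0.1987]
eef_rot: [3.141, -0.001, -3.126]
ft_force: [-0.2, -2.8, 0.6]
gripper_width: 0.0
gripper_force: 1.6
```

```bash
python3 - <<'E'
from h import *
go([])
t=robot.capture("top");s=robot.capture("scene")
a=cv2.resize(t["image"][135:240,290:400,::-1],None,fx=4,fy=4);b=cv2.resize(s["image"][180:285,240:350,::-1],(340,420))
cv2.imwrite("pics/p5.png",np.hstack([a,b]))
E
```

```text
t 6.95 tip nest [ 0.0742 -0.0215] z 0.0257 rpy [ 3.141e+00 -1.000e-03 -3.126e+00] F [-0.2 -2.8  0.6] w 0.0
```

View pics/p5.png

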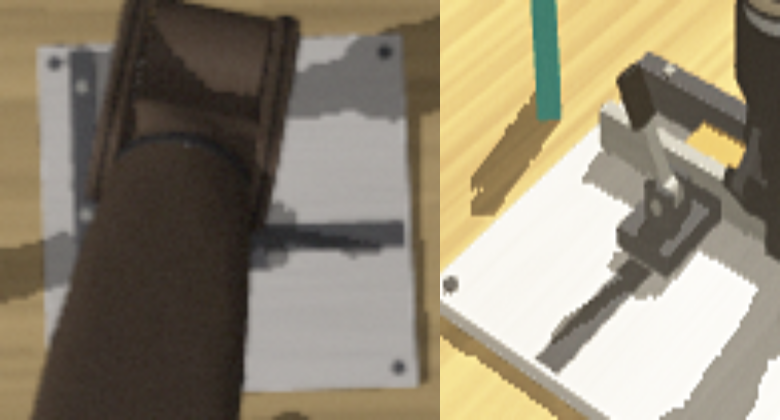

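The shim (crop 715,145) is now near the fence and the rail, with no force rise yet. I go on in 1–2 mm steps.

move_arm([
  [[0,1,0,0,0,0,1],[0,2,0,0,0,0,1],[0,2,0,0,0,0,1]],
])

```text
time: 7.3
position: [0.6365, -0.0334, 0.1987]
eef_rot: [3.141, -0.001, -3.126]
ft_force: [0.1, -3.4, 1.4]
gripper_width: -0.005
gripper_force: 1.5
```

move_arm([
  [[0,1,0,0,0,0,1],[0,2,0,0,0,0,1],[0,2,0,0,0,0,1]],
])

```text
time: 7.55
position: [0.6365, -0.0314, 0.1987]
eef_rot: [3.141, -0.001, -3.126]
ft_force: [-0.0, -2.8, 0.9]
gripper_width: -0.003
gripper_force: 1.5
```

move_arm([
  [[0,1,0,0,0,0,1],[0,1,0,0,0,0,1]],
])

```text
time: 7.72
position: [0.6365, -0.0304, 0.1987]
eef_rot: [3.141, -0.001, -3.126]
ft_force: [0.1, -2.5, 0.3]
gripper_width: -0.006
gripper_force: 1.5
```

move_arm([
  [[0,1,0,0,0,0,1],[0,1,0,0,0,0,1]],
])

```text
time: 7.88
position: [0.6365, -0.0298, 0.1987]
eef_rot: [-3.141, -0.001, -3.126]
ft_force: [-0.5, -4.6, -0.1]
gripper_width: -0.002
gripper_force: 2.6
```

move_arm([
  [[0,1,0,0,0,0,1],[0,1,0,0,0,0,1]],
])

```text
time: 8.05
position: [0.6365, -0.0295, 0.1987]
eef_rot: [-3.139, -0.001, -3.125]
ft_force: [-1.3, -8.9, -1.3]
gripper_width: 0.002
gripper_force: 3.9
```

move_arm([
  [[0,1,0,0,0,0,1],[0,1,0,0,0,0,1]],
])

```text
time: 8.22
position: [0.6365, -0.0292, 0.1988]
eef_rot: [-3.137, -0.001, -3.125]
ft_force: [-1.1, -9.8, -0.0]
gripper_width: -0.002
gripper_force: 5.2
```

The motion has stalled and the force is rising, so it is snug. One more firm millimetre, then back off and up and check.

move_arm([
  [[0,1.5,0,0,0,0,1],[0,1.5,0,0,0,0,1],[0,1.5,0,0,0,0,1]],
])

```text
time: 8.47
position: [0.6365, -0.0287, 0.1988]
eef_rot: [-3.135, -0.001, -3.124]
ft_force: [-0.7, -14.4, -0.9]
gripper_width: -0.002
gripper_force: 7.0
```

move_arm([
  [[0,-10,0,0,0,0,1],[0,-25,0,0,0,0,1],[0,-30,-30,0,0,0,1],[0,-30,-70,0,0,0,1],[0,-30,-110,0,0,0,1],[0,-30,-140,0,0,0,1]],
])

```text
time: 8.97
position: [0.6374, -0.0563, 0.3423]
eef_rot: [3.14, 0.003, -3.127]
ft_force: [1.5, 0.1, 0.9]
gripper_width: -0.004
gripper_force: 0.0
```

```bash
python3 - <<'E'
from h import *
go([])
s=robot.capture("scene")
cv2.imwrite("pics/p6.png",cv2.resize(s["image"][185:285,240:390,::-1],None,fx=5,fy=5))
E
```

```text
t 8.97 tip nest [ 0.0755 -0.0424] z 0.1693 rpy [ 3.140e+00  3.000e-03 -3.127e+00] F [1.5 0.1 0.9] w -0.0
```

View pics/p6.png

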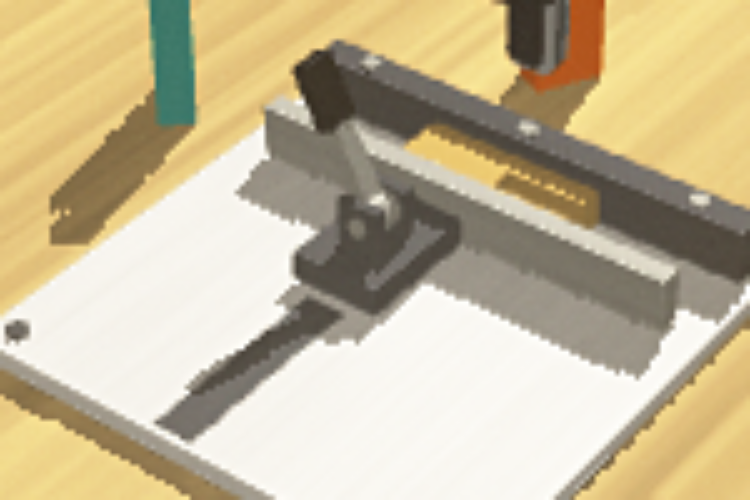

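The fence bar runs parallel and holds the shim against the rail, tan strip at crop (500,175). The lever (325,90) still leans towards the robot. Next, the finger goes to the robot side of the lever.

```bash
python3 - <<'E'
from h import *
d=[np.pi,0,np.pi+float(N["th"])]
go([(-.11,-.04,.169,d),(-.11,-.04,.1,d)])
E
```

```text
t 9.02 tip nest [ 0.0791 -0.0431] z 0.1768 rpy [-3.14   0.014 -3.126] F [2.3 0.2 3.9] w 0.0
[186.7   2.8   5.1] [-0.11  0.82  0.02]
[187.7   2.9  74.1] [-0.11  0.82  0.02]
```

move_arm([
  [[38,2,0,0,0,0,1],[76,2,0,0,0,0,1],[114,2,0,0,0,0,1],[150,2,0,0,0,0,1],[184,2,0,0,0,0,1],[184,2,0,0,0,0,1],[184,2,0,0,0,0,1],[184,2,0,0,0,0,1]],
])

```text
time: 9.68
position: [0.4535, -0.0571, 0.3396]
eef_rot: [3.141, 0.002, -3.127]
ft_force: [0.5, 0.2, -0.5]
gripper_width: -0.004
gripper_force: 0.0
```

```bash
python3 - <<'E'
from h import *
d=[np.pi,0,np.pi+float(N["th"])]
go([(-.11,-.04,.1,d)])
E
```

```text
t 9.68 tip nest [-0.1086 -0.0405] z 0.1666 rpy [ 3.141e+00  2.000e-03 -3.127e+00] F [ 0.5  0.2 -0.5] w -0.0
[ 1.2  0.5 66.6] [ 0.02  0.12 -0.  ]
```

move_arm([
  [[0,0,35,0,0,0,1],[0,0,66,0,0,0,1],[0,0,66,0,0,0,1],[0,0,66,0,0,0,1],[0,0,66,0,0,0,1]],
])

```text
time: 10.1
position: [0.4545, -0.0573, 0.2743]
eef_rot: [-3.141, 0.002, -3.126]
ft_force: [0.3, 0.3, -0.3]
gripper_width: 0.001
gripper_force: 0.0
```

```bash
python3 - <<'E'
from h import *
go([(x,-.04,z,None) for x,z in [(-.072,.1),(-.036,.105),(-.0175,.1037),(-.0001,.097),(.0145,.0854),(.0269,.0709),(.0331,.0591),(.035,.054)]])
t=robot.capture("top");s=robot.capture("scene")
cv2.imwrite("pics/p7.png",cv2.resize(s["image"][165:285,230:350,::-1],None,fx=4,fy=4))
E
```

```text
t 10.1 tip nest [-0.1077 -0.0408] z 0.1013 rpy [-3.141e+00  2.000e-03 -3.126e+00] F [ 0.3  0.3 -0.3] w 0.0
[-35.7   0.8   1.4] [0. 0. 0.]
[-71.7   0.7  -3.5] [0. 0. 0.]
[-90.2   0.7  -2.2] [0. 0. 0.]
[-107.5    0.7    4.5] [0. 0. 0.]
[-122.1    0.7   16.2] [0. 0. 0.]
[-134.5    0.7   30.7] [0. 0. 0.]
[-140.7    0.7   42.5] [0. 0. 0.]
[-142.6    0.7   47.6] [0. 0. 0.]
```

View pics/p7.png

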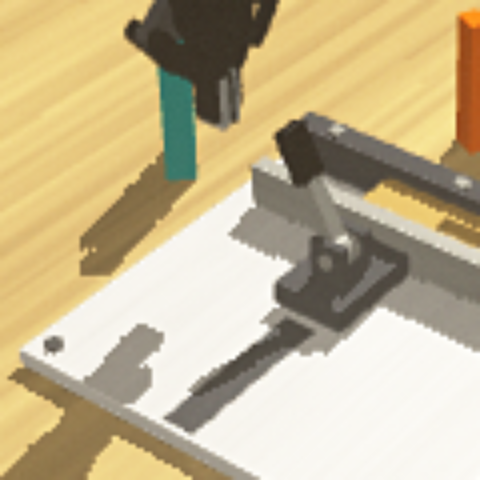

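The finger, crop (225,110), is behind the lever grip (297,150) and in line with it. I push along the arc.

move_arm([
  [[-20,0,1,0,0,0,1],[-36,0,1,0,0,0,1],[-48,0,-1,0,0,0,1],[-60,0,-2,0,0,0,1],[-72,0,-3,0,0,0,1],[-81,0,-3,0,0,0,1],[-90,0,-2,0,0,0,1],[-90,0,-2,0,0,0,1]],
])

```text
time: 10.87
position: [0.5446, -0.0557, 0.2762]
eef_rot: [-3.141, 0.003, -3.126]
ft_force: [0.0, -0.7, 1.1]
gripper_width: 0.0
gripper_force: 0.0
```

```bash
python3 - <<'E'
from h import *
go([(x,-.04,z,None) for x,z in [(-.0175,.1037),(-.0001,.097),(.0145,.0854),(.0269,.0709),(.0331,.0591),(.035,.054)]])
E
```

```text
t 10.87 tip nest [-0.0172 -0.0406] z 0.1032 rpy [-3.141e+00  3.000e-03 -3.126e+00] F [ 0.  -0.7  1.1] w 0.0
[ 0.3  0.6 -0.5] [0. 0. 0.]
[-17.1   0.6   6.3] [0. 0. 0.]
[-31.7   0.6  17.9] [0. 0. 0.]
[-44.    0.6  32.5] [0. 0. 0.]
[-50.2   0.6  44.3] [0. 0. 0.]
[-52.1   0.6  49.4] [0. 0. 0.]
```

move_arm([
  [[-9,0,3,0,0,0,1],[-17,0,6,0,0,0,1],[-25,0,12,0,0,0,1],[-32,0,18,0,0,0,1],[-38,0,25,0,0,0,1],[-44,0,32,0,0,0,1],[-47,0,38,0,0,0,1],[-50,0,43,0,0,0,1]],
])

```text
time: 11.53
position: [0.5929, -0.0548, 0.2304]
eef_rot: [3.141, -0.003, -3.126]
ft_force: [-8.1, -0.6, 18.2]
gripper_width: -0.002
gripper_force: 10.9
```

move_arm([
  [[-1,0,3,0,0,0,1],[-2,0,6,0,0,0,1],[-2,0,6,0,0,0,1]],
])

```text
time: 11.78
position: [0.5947, -0.055, 0.23]
eef_rot: [3.141, -0.012, -3.124]
ft_force: [-19.1, 1.5, 29.6]
gripper_width: 0.001
gripper_force: 16.3
```

```bash
python3 - <<'E'
from h import *
go([])
s=robot.capture("scene")
cv2.imwrite("pics/p8.png",cv2.resize(s["image"][165:285,230:390,::-1],None,fx=4,fy=4))
E
```

```text
t 11.78 tip nest [ 0.0302 -0.0404] z 0.057 rpy [ 3.141 -0.012 -3.124] F [-19.1   1.5  29.6] w 0.0
```

The force rises at the height of the stop, so I retreat. The ten views are used, so I measure the lever and shim numerically.

move_arm([
  [[0,0,-10,0,0,0,1],[0,0,-50,0,0,0,1],[0,0,-90,0,0,0,1],[20,-30,-130,0,0,0,1],[60,-30,-170,0,0,0,1],[100,-30,-200,0,0,0,1],[130,-30,-200,0,0,0,1],[130,-30,-200,0,0,0,1]],
])

```text
time: 12.5
position: [0.4632, -0.0867, 0.428]
eef_rot: [-3.14, 0.003, -3.127]
ft_force: [0.7, -0.3, -0.6]
gripper_width: -0.004
gripper_force: 0.0
```

```bash
python3 - <<'E'
from h import *
go([])
s=robot.capture("scene");t=robot.capture("top")
def blobs(c,mask,what,z,minA=15):
    n,l,st,ce=cv2.connectedComponentsWithStats(mask.astype(np.uint8))
    for i in range(1,n):
        if st[i,4]>=minA:
            w=onz(c,[ce[i]],z)[0][:2]; q=(w-N["o"])@N["R"]
            if abs(q[0])<.16 and -.21<q[1]<.1: print(what,ce[i].round(1),st[i,4],st[i,:4],"nest",q.round(4))
for c,nm in((s,"scene"),(t,"top")):
    im=c["image"].astype(int); hsv=cv2.cvtColor(c["image"],cv2.COLOR_RGB2HSV)
    blobs(c,(im.max(2)<50),nm+" black",.058)
    tan=(hsv[...,1]>90)&(hsv[...,0]>8)&(hsv[...,0]<28)&(hsv[...,2]>60)
    blobs(c,tan,nm+" tan",.032)
for nm,P in(("grip@2.0",(.044,-.04,.058)),("grip@1.8",(.042,-.04,.068)),("shim",(.005,.03,.032))):
    w=[*(N["o"]+N["R"]@P[:2]),P[2]]; print(nm,proj(s,w),proj(t,w))
E
```

```text
t 12.5 tip nest [-0.0992 -0.0705] z 0.255 rpy [-3.140e+00  3.000e-03 -3.127e+00] F [ 0.7 -0.3 -0.6] w -0.0
scene tan [288.1 246.3] 136149 [  0  25 640 375] nest [-0.0318 -0.122 ]
scene tan [341.1 219.3] 306 [321 209  39  22] nest [0.0072 0.0356]
top black [343.2 172.1] 65 [340 167   7  11] nest [ 0.0458 -0.039 ]
top black [349.9 189.3] 25 [347 187   6   8] nest [-0.0079 -0.0575]
top black [368.5 209.1] 525 [336 187  68  58] nest [-0.0701 -0.1117]
top black [334.5 194.5] 54 [333 188   4  14] nest [-0.0221 -0.0099]
top tan [323.2 228.8] 165979 [  0  56 640 344] nest [-0.1251  0.0278]
top tan [320.9 190.9] 316 [315 173  13  32] nest [-0.0074  0.031 ]
grip@2.0 [[335.4805244  231.66222803]] [[343.5571814 172.6465975]]
grip@1.8 [[334.8018055  227.91875372]] [[343.74887851 172.85670842]]
shim [[339.09784385 220.10966007]] [[321.11005688 186.96145938]]
```

```bash
python3 - <<'E'
from h import *
s=robot.capture("scene"); g=s["image"].max(2)
print(g[220:244,322:350:2])
def pr(P): return proj(s,[*(N["o"]+N["R"]@P[:2]),P[2]]).round(1)[0]
for a in(1.7,1.85,2.0):
    f=a-.6; e=[np.sin(f),np.cos(f)]
    print(a,[pr((-.02+r*e[0]-o*e[1],-.04+y,.043+r*e[1]+o*e[0])) for r,y,o in((.084,-.011,.005),(.084,.011,.005),(.048,-.011,.005),(.084,-.011,-.005))])
E
```

```text
[[113 144 202 207 206 207 228 232 234 177 130 222 134 129]
 [117 112 135 202 211 208 208 228 237 118 133 132 194 130]
 [102 115 115 114 234 211 209 209 232 139 136 133 132 163]
 [ 80 120 116 114 113 227 209 208 209 232 171 136 136 131]
 [ 70 119 119 117 116 115 214 208 210 214 224 168 135 134]
 [ 72  78 117 117 116 116 110 185 205 208 212 224 169 140]
 [115  83  81 117 119 114 117 109 178 205 211 210 222 197]
 [205 175 114  92 114 121 118 117 110 158 203 209 212 218]
 [199 204 207 174  95 116 116 113 118 114 135 206 210 211]
 [199 200 205 204 213  64  57  70 115 117 115 131 208 215]
 [134 177 199 198 206  59  63  63  60  97 115 115 112 234]
 [119 111 133 181 113  64  64  63  63  61  71  96 116 113]
 [116 119 120 114  58  64  62  65  63  64  64  58 118 118]
 [111 113 118  99  57  62  66  66  65  65  65  58 122 114]
 [110 118  69 110  56  61  60  63  66  64  61  56 120 119]
 [114  79  78  73  66  57  57  60  63  62  61  60 121 118]
 [114  75  74  89 123  71  62  56  60  63  61  83 119 114]
 [ 71  77  77 152 150 158 100  70  60  58  62 120 115 120]
 [ 75  74 113 147 151 151 154 155  78  63 119 119 112 112]
 [ 77  76 152 149 149 147 148 151 153 125 151 121 119 118]
 [ 74 113 148 149 148 148 148 151 148 152 149 149 150 132]
 [ 75 170 171 147 148 148 150 149 149 146 148 148 151 152]
 [116 255 255 168 147 149 153 148 149 148 147 149 152 150]
 [167 251 250 255 167 151 150 151 146 147 150 148 153 148]]
1.7 [array([335.8, 225.8]), array([341.4, 221.1]), array([324.5, 226.5]), array([337.4, 229.7])]
1.85 [array([337.8, 230.7]), array([343.3, 225.9]), array([325.7, 229.2]), array([338.9, 234.5])]
2.0 [array([339.1, 235.5]), array([344.6, 230.7]), array([326.6, 231.9]), array([339.6, 239.1])]
```

The grip's corners, (344,231) and (340,238), match the lever at 2.0 rad. The shim strip sits at nest y≈0.031, and the arm is clear, so I hand in.

```bash
python3 -c "
from plant import robot
print(robot.finish_job())"
```

```text
the job is handed in; nothing more can be done
None
```

I handed the job in: by my measurements the shim lies flat and snug between fence and rail, and the cam lever is over at its locked stop (about 2.0 rad); the hand-in returned no verdict.

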